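# Load a glass-plate holder into an archive reader and index it under the pointer

## Robot

A 6-joint arm with a two-finger parallel gripper is mounted at the origin on the work surface. World frame = base frame: x ahead of the robot, y to its left, z up, the work surface at z = 0. Lengths are in mm, angles in rad, forces in N, time in s.
With the tool pointing down it reaches from about 350 to 975 mm from the base axis. Payload 7.1 kg.
Tool frame: the origin (TCP) lies at the very end of the fingers, on their centre line; the grasp point (between the pads) lies 19 mm behind it; z points along the fingers, y is the line along which they close (so a half turn about z gives the same grasp; the last joint's range is limited). The gripper opens to 88 mm and grips with 3 to 60 N. Pads are 20 mm wide; open, the fingers measure 115 mm over their backs; the gripper's body (75 mm by 178 mm) begins 61 mm behind the grasp point.
Start: joints at [-1.168, 0.423, 1.63, -0, 1.089, -0.019], TCP at [255.892, -570.196, 222.675] pointing down, gripper open.
Joint ranges: [-3, 3], [-0.9, 2.11], [0.09, 2.58], [-1.31, 4.45], [0.11, 2.69], [-2.54, 2.54]. Speed limits (rad/s): [2.39, 2.39, 3.01, 3.14, 3.14, 3.14].

## Interface

Orientations are given as a rotation vector (axis times angle).
In Python, from workcell import ctrl gives the robot as it stands. The module is installed in compiled form; this text tells all that it offers.
- The arm moves only by the shell command python3 -m inch 'ROWS'. ROWS is JSON, a list of rows, each a list of 7 numbers: the shift along the tool's x, y, z scaled (see below), then the turn, a rotation vector about the tool's x, y, z scaled (see below), then the closure, from -1 (fully open) to 1 (shut). In form: [[tx, ty, tz, wx, wy, wz, hand], ...]. A call has 1 to 10 rows; each row is the pose to reach, as a shift and turn from the pose commanded when the call began, along the tool's axes at that moment; what a row does not reach only later rows make up. The controller multiplies each number of a shift by 0.15 m and each number of a turn by pi/4 rad. A row lasts 1/8 s, in which the tool goes at most 62.5 mm and 10.7 degrees, less where a joint would pass 70% of its speed; a pose out of reach is approached as far as the arm can. A call with a number of a shift or a turn outside -1 to 1 is refused whole. A call with a gripper value outside its range is refused whole. The fingers move at their own pace and stop on an object; the grip force is fixed at half the most. Time passes only in rows, so rows that repeat a pose let the fingers close. It gives the time, the measured TCP pose, the force, the opening and the grip force at its end, in the units of the state.
- ctrl.get_obs(): the state, without advancing time (a new reading comes with each control period).
- ctrl.get_image(name): name is "scene" or "top" or "wrist"; returns the picture (400x640x3 uint8, red, green, blue); there is no depth.
- ctrl.camera_params(name): a dict with "vfov" (degrees; the focal length in pixels is half the picture's height over the tangent of half this angle, whatever the lens; pixels are square), "cx", "cy" (the principal point, pixels), "distortion" ([k1, k2, p1, p2, k3] as OpenCV has them; the pictures are not rectified), "eye" and "attitude" of the camera in the world; the wrist camera has in their place "tool_from_camera" (4x4, takes a point from camera to tool coordinates, whose origin is the TCP and whose axes are the flange's). Camera axes: x right, y up, looking along -z (the intrinsics and any distortion apply to the point x, -y, -z); pixel columns grow to the right and rows downward; lengths in mm; the calibration is good to about 2 mm. A picture is of the moment at which its call begins: read the wrist's pose just before it. camera_params takes no time and is no camera call.
- ctrl.close_job(): hands the job in; it is judged then, once.
The state is a dict: "t": time; "qpos": joint angles; "qvel": joint speeds; "joint_torque": joint torques, N m; "ee_pos": TCP position; "orientation": TCP orientation; "ft_force": force on the tool from outside, world axes, zero at the start; "moment": the same for the moment, N m; "width": finger opening in mm; "grasp_force": force on a finger pad.
Only numpy, scipy, OpenCV 4.12 (cv2) and the standard library are available. Lean on these libraries where they do the work, as an engineer would, in place of code of your own. Each camera call takes 0.05 s, during which the arm holds its last target. There are 200 camera calls.

## Task

Push the glass-plate holder along the guides of the reader's carriage until it snaps through the roller catch and sits fully home against the end stops. Then slide the carriage sideways by its knob until the white line on the holder lies directly under the tip of the pointer, and let go, leaving the other things on the table where they are.

Things in the scene. Friction and masses are not known exactly. Their poses are not given: they have to be found in the camera images.
- reader: Fixed grey base of the glass-plate reader, 340 x 360 x 22 mm, on the table. Origin at table height, straight below the plate holder's home position when the carriage stands at 0; it reaches from x = -210 to +130 mm, y = -180 to +180 mm. x is the loading direction (away from the robot), y the direction in which the carriage slides, z up.
- carriage (a joint): Travel (m) of the carriage, an aluminium deck (315 x 210 mm, top 40 mm above the table) on the reader's cross slide. Grows towards the reader's +y, range -0.075 to 0.075; it stays where it is left (about 4 N of friction).
- home (a point): Point on the top of the carriage's deck (moves with it) where the holder's origin lies when fully home. Axes as the reader's. Seen from here: flared steel guides, 15 mm high, 120 mm apart at x = -65 mm, narrowing to 83 mm at x = -30 mm; rails 83 mm apart from there to end stops at x = +55 mm, with lips over the holder's edges. The deck's open loading area lies before them, to x = -215 mm.
- holder: Loose black plate holder, about 0.25 kg: flat frame 110 (x) x 80 (y) x 10 mm with a glass pane, lying on the carriage's loading area outside the guides. Origin at the centre of its underside, x to its leading end. In front a steel tongue, 8 mm wide, with a round head of 18 mm diameter centred at x = 80 mm.
- handle (a point): Middle of the top edge of the holder's upright handle bar at its near (trailing) end: 10 mm thick, 80 mm wide, this point 32 mm above the underside and 50 mm behind the holder's origin; the bar's rear face is at x = -55 mm. Push the holder here.
- catch (a point): Middle between the two sprung white rollers of the catch on the carriage, on the deck, 71 mm beyond home; they stand 10 mm apart. The tongue's head spreads them: resistance starts about 19 mm before home, peaks at about 10 to 18 N and is passed 9 mm before home; then it snaps through, the frame stops at the end stops and the rollers hold it.
- mark (a point): Middle of the white index line (16 x 3 mm, along the holder's x) on the top of the holder's leading frame bar: 46 mm ahead of the holder's origin, 11 mm above its underside. Axes as the holder's.
- pointer_tip (a point): Tip of the thin steel pointer that reaches back over the reader from its own fixed foot beyond it: 60 mm above the table, about 9 mm above the seated holder's mark. Axes as the reader's. It stands 30 to 60 mm to the left or to the right of the reader's middle. Its foot and post are 113 mm beyond the tip (+x), post 95 mm high.
- slide_knob (a point): Centre of the top of the carriage's upright black knob, a cylinder of 16 mm diameter and 36 mm high on the deck, near its near left corner: at x = -120, y = +85 mm of the home frame. Used to slide the carriage; it can be pushed or gripped.
- loupe: Bystander: black magnifying loupe, 44 mm diameter, 45 mm high, standing on the table. Origin under its centre.
- plate_box: Bystander: cardboard box of plates, 140 x 100 x 120 mm. Origin under its centre.
- dust_brush: Bystander: small brush lying on the table. Origin underneath it.
- pencil_cup: Bystander: white cup, 76 mm diameter, 95 mm high. Origin under its centre.
Mind the look-alikes: they are no part of the job. Of the things like the holder, leave any that is blue; of the rest the smaller one is meant.

How it is judged:
By the outcome, as a careful person would: the job done as asked, in the order asked, and still so for the second after the job is handed in, with the robot touching nothing.
It also fails if it takes over 45 s, if anything falls off the work surface, if the arm or the gripper's body presses on something with over 40 N, if the wrist force passes 120 N, or if a joint passes its speed limit or range.

## Working session

There is one attempt and no reset: what is moved stays moved. The work goes in short steps, Python scripts to look and compute and a shell command to move; the robot and the scene stay as the last step left them, time stands still between calls to the robot, and variables do not carry over. Pictures are saved under pics/ and viewed, at most 10 in all, crops included, and the job is handed in when it is done.

```bash
mkdir -p pics; python3 - <<'E'
from workcell import ctrl
import cv2
print(ctrl.get_obs())
for n in("scene","top","wrist"):
    print(n,ctrl.camera_params(n))
for n in("scene","top"):
    cv2.imwrite(f"pics/{n}0.png",ctrl.get_image(n)[:,:,::-1])
E
```

```text
{'t': 0.0, 'qpos': array([-1.16798814e+00,  4.23823015e-01,  1.63068484e+00, -2.24897309e-05,
        1.08858844e+00, -1.90179517e-02]), 'qvel': array([ 5.09081380e-04,  2.91730172e-04,  3.04998371e-04,  4.76760267e-05,
       -2.54090778e-04,  6.51781925e-04]), 'joint_torque': array([-2.43969371e-04, -5.44638133e+01, -2.73663890e+01,  6.43444830e-02,
        2.28288292e-02, -1.18322064e-04]), 'ee_pos': array([ 255.68339962, -569.70346148,  221.91484975]), 'orientation': array([-3.07053240e+00, -6.57409093e-01,  4.80949959e-04]), 'ft_force': array([0.05017882, 0.34370822, 0.1887759 ]), 'moment': array([-0.03731028,  0.0459419 , -0.00296336]), 'grasp_force': 0.0, 'width': 87.93393325296991}
scene {'vfov': 50.6363788428388, 'cx': 317.26584104758507, 'cy': 197.66345779230178, 'distortion': array([-0.09588273,  0.        ,  0.        ,  0.        ,  0.        ]), 'eye': array([1120.73206962,  392.89155426,  872.58020221]), 'attitude': array([0.43020601, 0.80952862, 2.02907463])}
top {'vfov': 54.55872809948777, 'cx': 320.24182815446017, 'cy': 197.5587076258696, 'distortion': array([-0.09188713,  0.        ,  0.        ,  0.        ,  0.        ]), 'eye': array([ 320.20569883,  -36.6006555 , 1007.11411858]), 'attitude': array([ 0.16421232, -0.13260503, -1.54939788])}
wrist {'vfov': 59.08813303478403, 'cx': 317.8234958427845, 'cy': 202.5571165566398, 'distortion': array([-0.06291581,  0.        ,  0.        ,  0.        ,  0.        ]), 'tool_from_camera': array([[ 9.27560365e-04,  9.58802752e-01,  2.84071158e-01,
         7.71543379e+01],
       [ 9.99999502e-01, -7.84459326e-04, -6.17514791e-04,
         2.80702536e-01],
       [-3.69232611e-04,  2.84071590e-01, -9.58803001e-01,
        -1.62738748e+02],
       [ 0.00000000e+00,  0.00000000e+00,  0.00000000e+00,
         1.00000000e+00]])}
```

View pics/top0.png

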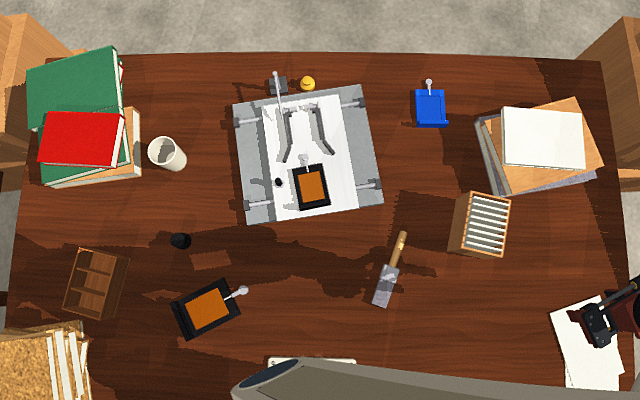

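View pics/scene0.png

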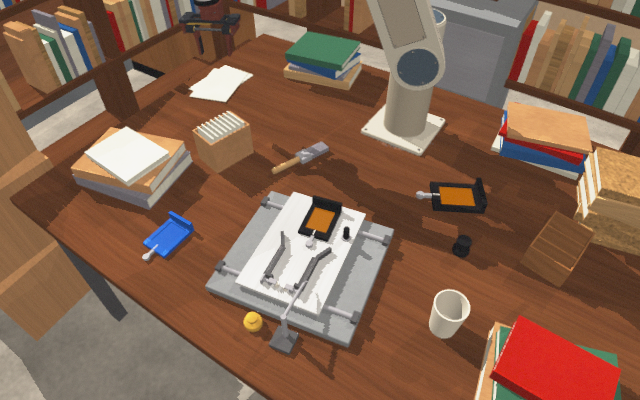

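The top view shows the reader, with base corners near (232,103), (361,84), (384,203) and (247,224). The holder is on the deck at about (311,187), the knob at (278,182) and the pointer foot at (278,85), with the rod running down to about (279,108). The blue holder at (430,108) and the bigger one at (207,308) are the look-alikes.

```bash
cat > h.py <<'E'
from workcell import ctrl
import cv2, numpy as np
from scipy.spatial.transform import Rotation as R
def cam(n,obs=None):
    p=ctrl.camera_params(n); f=200/np.tan(np.radians(p["vfov"]/2))
    K=np.array([[f,0,p["cx"]],[0,f,p["cy"]],[0,0,1.]])
    if "eye" in p: Rm=R.from_rotvec(p["attitude"]).as_matrix(); e=p["eye"]
    else:
        o=obs or ctrl.get_obs(); T=p["tool_from_camera"]; Rt=R.from_rotvec(o["orientation"]).as_matrix()
        Rm=Rt@T[:3,:3]; e=o["ee_pos"]+Rt@T[:3,3]
    return K,p["distortion"],Rm,np.array(e)
def ray(c,px):
    K,d,Rm,e=c
    u=cv2.undistortPoints(np.array(px,float).reshape(-1,1,2),K,d).reshape(-1,2)
    v=np.c_[u[:,0],-u[:,1],-np.ones(len(u))]@Rm.T
    return e,v
def plane(c,px,z):
    e,v=ray(c,px); return e+v*((np.array(z)-e[2])/v[:,2])[:,None]
def proj(c,P):
    K,d,Rm,e=c; q=(np.array(P,float).reshape(-1,3)-e)@Rm; q=q*[1,-1,-1]
    return cv2.projectPoints(q,np.zeros(3),np.zeros(3),K,d)[0].reshape(-1,2)
def tool(dw,rz=0):  # world shift mm -> row numbers
    o=ctrl.get_obs(); Rt=R.from_rotvec(o["orientation"]).as_matrix(); return Rt.T@np.array(dw)/150
E
python3 - <<'E'
from h import *
np.set_printoptions(precision=1,suppress=True)
c=cam("top")
b=plane(c,[(232,103),(361,84),(384,203),(247,224)],22.)
print(b[:,:2]);print([np.linalg.norm(b[i]-b[i-1]) for i in range(4)], b.mean(0))
x=(b[0]+b[1]-b[2]-b[3]);print(np.degrees(np.arctan2(x[1],x[0])))
im=ctrl.get_image("top"); hsv=cv2.cvtColor(im,cv2.COLOR_RGB2HSV)
m=cv2.inRange(hsv,(5,180,120),(20,255,255)); m[:150]=0;m[225:]=0;m[:,:280]=0;m[:,345:]=0
k=max(cv2.findContours(m,0,2)[0],key=cv2.contourArea);print(cv2.contourArea(k))
bx=cv2.boxPoints(cv2.minAreaRect(k));w=plane(c,bx,48.);print(w,w.mean(0))
print("knob",plane(c,[(278,182)],76.))
Rt=R.from_rotvec(ctrl.get_obs()["orientation"]).as_matrix();print(Rt)
E
```

```text
[[ 770.8  233.1]
 [ 829.8 -121.8]
 [ 497.  -179.6]
 [ 437.   172.2]]
[np.float64(339.3036825834013), np.float64(359.7204029769745), np.float64(337.7921674227559), np.float64(356.89010889648245)] [633.7  26.   22. ]
10.101510115010297
565.5
[[561.9  43.9  48. ]
 [574.  -10.9  48. ]
 [503.7 -25.9  48. ]
 [491.8  28.1  48. ]] [532.8   8.8  48. ]
knob [[536.2  89.   76. ]]
[[ 0.9  0.4 -0. ]
 [ 0.4 -0.9  0. ]
 [ 0.  -0.  -1. ]]
```

```bash
python3 -m inch '[[1,-1,0,0,0,-0.85,-1],[1,-1,0,0,0,-0.85,-1],[1,-1,0,0,0,-0.85,-1],[1,-1,0,0,0,-0.85,-1],[1,-1,0,0,0,-0.85,-1]]'
python3 - <<'E'
from h import *
o=ctrl.get_obs();Rt=R.from_rotvec(o["orientation"]).as_matrix()
print(o["ee_pos"],np.degrees(np.arctan2(Rt[1,0],Rt[0,0])),tool(np.array([475,0,200])-o["ee_pos"]))
E
```

```text
t: 0.78
ee_pos: [331.7, -370.5, 222.7]
orientation: [-2.685, -1.631, 0.0]
ft_force: [0.9, -0.6, 0.3]
width: 87.4
grasp_force: 0.0
[ 331.7266044  -370.45653203  222.70137259] 62.54413707479952 [ 2.63189556 -0.29107142  0.15198423]
```

```bash
python3 -m inch '[[1,-0.1,0.05,0,0,-0.87,-1],[1,-0.1,0.05,0,0,-0.87,-1],[1,-0.1,0.05,0,0,-0.87,-1],[1,-0.1,0.05,0,0,-0.87,-1],[1,-0.1,0.05,0,0,-0.87,-1]]'
python3 - <<'E'
from h import *
o=ctrl.get_obs();Rt=R.from_rotvec(o["orientation"]).as_matrix()
print(o["ee_pos"],np.degrees(np.arctan2(Rt[1,0],Rt[0,0])),tool(np.array([470,-30,200])-o["ee_pos"]))
E
```

```text
t: 1.4
ee_pos: [387.8, -232.8, 215.2]
orientation: [1.989, 2.431, -0.0]
ft_force: [0.3, -0.5, 0.5]
width: 87.8
grasp_force: 0.0
[ 387.77208441 -232.77621777  215.20458246] 101.41131763095258 [1.21669982 0.80480275 0.10095566]
```

```bash
python3 -m inch '[[1,0.92,0.05,0,0,0,-1],[1,0.92,0.05,0,0,0,-1],[1,0.92,0.05,0,0,0,-1],[1,0.92,0.05,0,0,0,-1]]' >/dev/null; python3 -m inch '[[0.35,0.1,0,0,0,0,-1],[0.35,0.1,0,0,0,0,-1],[0.35,0.1,0,0,0,0,-1]]'
python3 - <<'E'
from h import *
o=ctrl.get_obs()
print(o["ee_pos"],o["qvel"])
cv2.imwrite("pics/w1.png",ctrl.get_image("wrist")[:,:,::-1])
np.save("w1.npy",np.r_[o["ee_pos"],o["orientation"]])
E
```

```text
t: 2.28
ee_pos: [496.7, -4.2, 207.6]
orientation: [1.988, 2.432, -0.001]
ft_force: [-0.2, -0.9, 0.9]
width: 88.1
grasp_force: 0.0
[496.66290524  -4.16532291 207.59275307] [-0.01557484 -0.00339259  0.00219361  0.00382158 -0.00051307 -0.00423758]
```

View pics/w1.png

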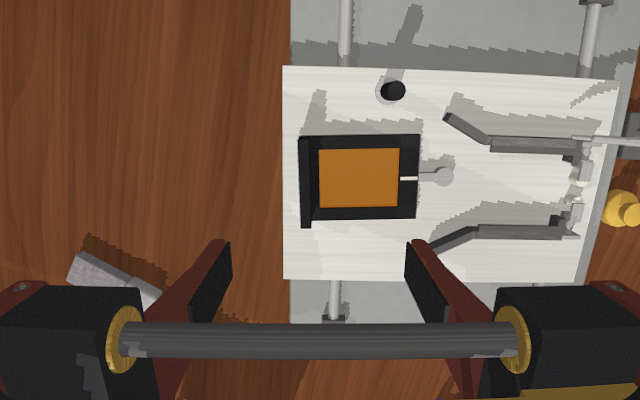

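The wrist view shows the handle bar at x 299–311, y 136–228, the mark at (408,179) and the knob top at (396,91). The deck's near edge runs from (283,66) to (284,280), and the pointer tip is at about (578,138).

```bash
python3 - <<'E'
from h import *
np.set_printoptions(precision=1,suppress=True)
a=np.load("w1.npy");c=cam("wrist",dict(ee_pos=a[:3],orientation=a[3:]))
def rd(P,yaw=9.9,o=(673,33)):
    t=np.radians(yaw);d=P[:,:2]-o;return np.c_[d@[np.cos(t),np.sin(t)],d@[-np.sin(t),np.cos(t)]]
for n,px,z in[("deck",[(283,66),(620,80),(578,282),(284,280)],40.),("handle",[(299,136),(311,136),(300,228),(311,228)],72.),("frame",[(417,134),(416,218)],50.),
 ("mark",[(408,179)],51.),("pane",[(319,150),(319,208),(400,206),(399,148)],48.),("knob",[(397,91)],76.),("tip",[(578,138)],60.),("head",[(445,176)],46.),("rails",[(490,152),(577,153),(475,226),(565,225)],55.)]:
    P=plane(c,px,z);print(n,P[:,:2].tolist() and P[:,:2].round(1).tolist(),rd(P).round(1).tolist())
im=cv2.imread("pics/w1.png")
cv2.imwrite("pics/w1c.png",cv2.resize(im[60:260,420:640],None,fx=3,fy=3,interpolation=2)[:600,:660])
E
```

```text
deck [[444.7, 92.8], [753.3, 149.4], [796.7, -56.3], [482.1, -114.5]] [[-214.6, 98.2], [99.1, 100.9], [106.5, -109.2], [-213.4, -112.5]]
handle [[471.1, 38.7], [480.9, 40.7], [487.2, -41.7], [496.9, -39.7]] [[-197.9, 40.3], [-187.9, 40.6], [-195.9, -41.7], [-186.0, -41.4]]
frame [[574.1, 59.5], [595.2, -17.8]] [[-92.8, 43.2], [-85.4, -36.6]]
mark [[576.9, 17.9]] [[-97.3, 1.7]]
pane [[490.6, 27.2], [501.7, -27.2], [577.4, -9.7], [561.9, 43.8]] [[-180.7, 25.7], [-179.1, -29.8], [-101.5, -25.6], [-107.6, 29.8]]
knob [[541.5, 90.3]] [[-119.7, 79.0]]
tip [[716.9, 88.0]] [[52.7, 46.6]]
head [[612.2, 27.1]] [[-60.9, 4.6]]
rails [[642.8, 58.2], [725.2, 75.1], [652.1, -12.8], [741.7, 6.0]] [[-25.5, 30.0], [58.6, 32.5], [-28.4, -41.6], [63.0, -38.4]]
```

View pics/w1c.png

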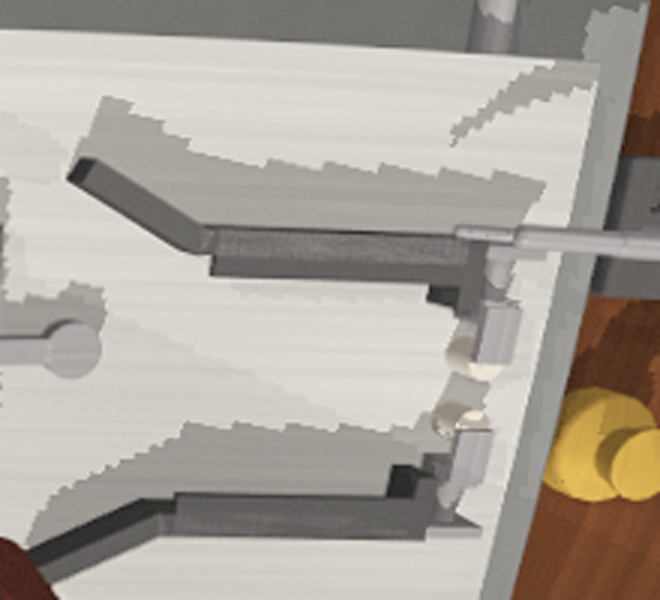

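```bash
python3 -m inch '[[0.04,-0.08,0.3,0,0,0,-1],[0.04,-0.08,0.6,0,0,0,-1],[0.04,-0.08,0.85,0,0,0,-1],[0.04,-0.08,1,0,0,0,-1],[0.04,-0.08,1,0,0,0,-1],[0.04,-0.08,1,0,0,0,-1]]'
```

```text
t: 3.08
ee_pos: [484.4, -0.4, 58.4]
orientation: [1.988, 2.432, 0.001]
ft_force: [-0.9, 0.1, 0.5]
width: 87.6
grasp_force: 0.0
```

```bash
python3 -m inch '[[0,0,0.02,0,0,0,0.3],[0,0,0.03,0,0,0,1],[0,0,0.03,0,0,0,1],[0,0,0.03,0,0,0,1],[0,0,0.03,0,0,0,1],[0,0,0.03,0,0,0,1]]'
python3 - <<'E'
from h import *
o=ctrl.get_obs()
print(o["ee_pos"],o["width"],o["grasp_force"])
np.save("w2.npy",np.r_[o["ee_pos"],o["orientation"]])
cv2.imwrite("pics/w2.png",ctrl.get_image("wrist")[:,:,::-1])
E
```

```text
t: 3.82
ee_pos: [483.8, 0.5, 53.2]
orientation: [1.986, 2.434, 0.0]
ft_force: [-0.5, 0.5, -0.3]
width: 31.3
grasp_force: 0.0
[483.84478693   0.53455984  53.19452618] 31.25407574897624 0.0
```

View pics/w2.png

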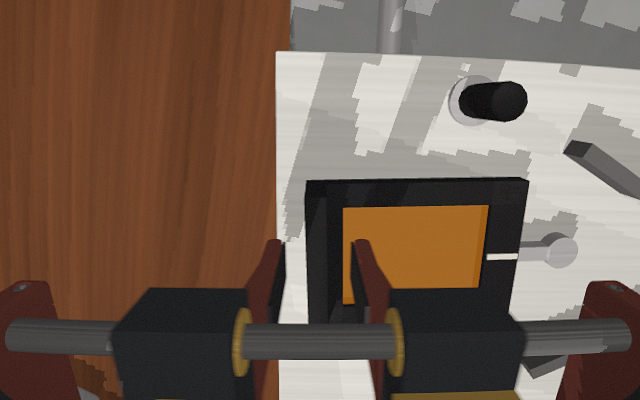

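The fingers straddle the handle bar and are still closing (31 mm). The mark is at (502,257) and the knob top at (510,101). I'll finish closing the gripper.

```bash
python3 -m inch '[[0,0,0,0,0,0,1],[0,0,0,0,0,0,1],[0,0,0,0,0,0,1],[0,0,0,0,0,0,1]]'
python3 - <<'E'
from h import *
np.set_printoptions(precision=1,suppress=True)
a=np.load("w2.npy");c=cam("wrist",dict(ee_pos=a[:3],orientation=a[3:]))
def rd(P,yaw=9.9,o=(673,33)):
    t=np.radians(yaw);d=P[:,:2]-o;return np.c_[d@[np.cos(t),np.sin(t)],d@[-np.sin(t),np.cos(t)]]
for n,px,z in[("mark",[(490,257),(515,256)],51.),("knob",[(510,101)],76.),("head",[(562,250)],46.),("deck",[(277,52),(640,67)],40.)]:
    print(n,rd(plane(c,px,z)))
o=ctrl.get_obs();Rt=R.from_rotvec(o["orientation"]).as_matrix()
print(o["ee_pos"],rd(o["ee_pos"][None]),np.degrees(np.arctan2(Rt[1,0],Rt[0,0])))
E
```

```text
t: 4.38
ee_pos: [483.8, 0.5, 53.2]
orientation: [-1.986, -2.434, 0.0]
ft_force: [0.7, 0.3, -0.4]
width: 9.5
grasp_force: 30.0
mark [[-103.     2.3]
 [ -89.6    3.1]]
knob [[-119.9   80. ]]
head [[-60.3   4.8]]
deck [[-214.6   98.5]
 [ -34.8  101.2]]
[483.8   0.5  53.2] [[-192.     0.5]] 101.559245676958
```

```bash
python3 -m inch '[[-0.025,0,0,0,0,0.013,1],[-0.047,0,0,0,0,0.026,1],[-0.047,0,0,0,0,0.026,1]]' && python3 -m inch '[[0,0.1,0,0,0,0,1],[0,0.2,0,0,0,0,1],[0,0.3,0,0,0,0,1],[0,0.35,0,0,0,0,1],[0,0.35,0,0,0,0,1]]'
python3 - <<'E'
from h import *
o=ctrl.get_obs();Rt=R.from_rotvec(o["orientation"]).as_matrix()
np.set_printoptions(precision=1,suppress=True)
print(np.degrees(np.arctan2(Rt[1,0],Rt[0,0])))
c=cam("wrist",o);im=ctrl.get_image("wrist");cv2.imwrite("pics/w3.png",im[:,:,::-1])
np.save("w3.npy",np.r_[o["ee_pos"],o["orientation"]])
E
```

```text
t: 4.75
ee_pos: [485.3, -6.8, 53.2]
orientation: [2.011, 2.413, -0.0]
ft_force: [-0.4, -0.2, -0.5]
width: 10.0
grasp_force: 30.0
t: 5.38
ee_pos: [538.0, 3.2, 53.1]
orientation: [2.01, 2.413, 0.002]
ft_force: [1.9, 0.7, -1.6]
width: 9.7
grasp_force: 30.0
100.40238061088981
```

View pics/w3.png

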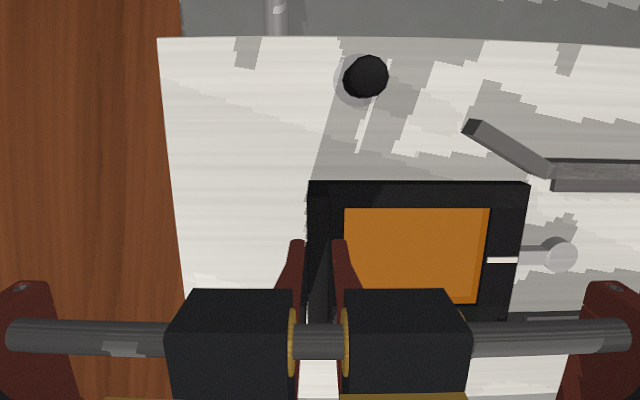

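The holder is held and moving, with its left edge at row 182. The rail's inner edge is at row 190 from (553,190), its top being higher and so nearer the camera, and the knob is at (366,77). Next I'll check the lateral fit numerically.

```bash
python3 - <<'E'
from h import *
np.set_printoptions(precision=1,suppress=True)
a=np.load("w3.npy");o=dict(ee_pos=a[:3],orientation=a[3:]);c=cam("wrist",o);Rt=R.from_rotvec(a[3:]).as_matrix()
for n,px,z in[("holderL",[(310,182),(530,182)],50.),("mark",[(490,260),(515,260)],51.),("knob",[(367,77)],76.),("railL",[(553,190),(638,192)],55.),("railLz51",[(553,190),(638,192)],51.),("head",[(562,255)],46.),("deck",[(158,38),(600,45)],40.)]:
    print(n,((plane(c,px,z)-a[:3])@Rt)[:,[1,0]])
E
```

```text
holderL [[ -4.4  38.6]
 [104.2  38.9]]
mark [[ 89.2  -2.6]
 [102.8  -2.8]]
knob [[17.9 85.4]]
railL [[113.5  36.2]
 [159.7  35.4]]
railLz51 [[116.3  35.2]
 [163.7  34.3]]
head [[132.4  -2.6]]
deck [[-75.5 105.6]
 [136.1 105.1]]
```

```bash
python3 -m inch '[[0.01,0.07,0,0,0,0,1],[0.013,0.16,0,0,0,0,1],[0.013,0.25,0,0,0,0,1],[0.013,0.34,0,0,0,0,1],[0.013,0.42,0,0,0,0,1],[0.013,0.42,0,0,0,0,1]]'; python3 -m inch '[[0,0.03,0,0,0,0,1],[0,0.06,0,0,0,0,1],[0,0.09,0,0,0,0,1],[0,0.12,0,0,0,0,1],[0,0.14,0,0,0,0,1],[0,0.16,0,0,0,0,1],[0,0.16,0,0,0,0,1]]'
```

```text
t: 6.18
ee_pos: [600.5, 16.6, 53.2]
orientation: [2.01, 2.412, 0.003]
ft_force: [1.9, -0.1, -1.4]
width: 9.6
grasp_force: 30.0
t: 7.05
ee_pos: [623.8, 20.9, 53.2]
orientation: [2.009, 2.412, 0.004]
ft_force: [5.9, 2.2, -5.9]
width: 9.7
grasp_force: 30.0
```

```bash
python3 -m inch '[[0,0.01,0,0,0,0,1],[0,0.02,0,0,0,0,1],[0,0.02,0,0,0,0,1]]'
python3 - <<'E'
from h import *
o=ctrl.get_obs()
np.save("w4.npy",np.r_[o["ee_pos"],o["orientation"]])
cv2.imwrite("pics/w4.png",ctrl.get_image("wrist")[:,:,::-1])
E
```

```text
t: 7.42
ee_pos: [624.8, 21.2, 53.2]
orientation: [-2.011, -2.413, 0.001]
ft_force: [-0.0, -0.2, -0.6]
width: 9.5
grasp_force: 30.0
```

View pics/w4.png

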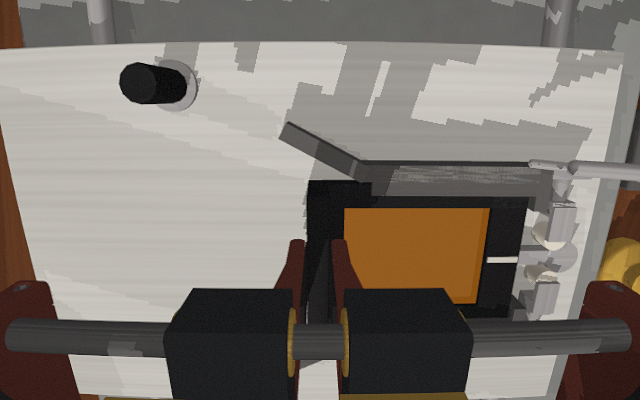

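The head at (563,255) is beyond the rollers at (553,232) and (541,270), so it has snapped through. I'll press gently to confirm the stop.

```bash
python3 -m inch '[[0,0.01,0,0,0,0,1],[0,0.02,0,0,0,0,1],[0,0.03,0,0,0,0,1]]'
python3 - <<'E'
from h import *
np.set_printoptions(precision=1,suppress=True)
a=np.load("w4.npy");o=dict(ee_pos=a[:3],orientation=a[3:]);c=cam("wrist",o);Rt=R.from_rotvec(a[3:]).as_matrix()
for n,px,z in[("mark",[(490,260),(515,260)],51.),("knob",[(140,83)],76.),("head",[(565,255)],46.),("tip",[(532,163)],60.)]:
    print(n,((plane(c,px,z)-a[:3])@Rt)[:,[1,0]])
E
```

```text
t: 7.85
ee_pos: [624.9, 21.3, 53.1]
orientation: [-2.006, -2.408, 0.011]
ft_force: [-17.6, -4.3, 17.9]
width: 10.0
grasp_force: 30.0
mark [[ 89.1  -2.5]
 [102.7  -2.7]]
knob [[-69.1  83.8]]
head [[134.   -2.5]]
tip [[97.2 50.2]]
```

```bash
python3 -m inch '[[0,-0.03,0,0,0,0,0.3],[0,-0.03,0,0,0,0,0.1],[0,-0.03,0,0,0,0,0.1],[0,-0.03,0,0,0,0,0.1]]'; python3 -m inch '[[0,0,-0.1,0,0,0,0.1],[0,0,-0.4,0,0,0,-0.3],[0,0.1,-0.7,0,0,0,-1],[0,0.25,-0.7,0,0,0,-1],[0,0.25,-0.7,0,0,0,-1]]'
python3 - <<'E'
from h import *
o=ctrl.get_obs()
np.save("w5.npy",np.r_[o["ee_pos"],o["orientation"]])
cv2.imwrite("pics/w5.png",ctrl.get_image("wrist")[:,:,::-1])
E
```

```text
t: 8.35
ee_pos: [625.4, 21.3, 53.2]
orientation: [2.011, 2.413, 0.0]
ft_force: [-0.1, -0.3, -0.6]
width: 39.3
grasp_force: 0.0
t: 8.98
ee_pos: [663.4, 28.2, 159.9]
orientation: [2.009, 2.412, 0.003]
ft_force: [-0.6, -0.4, -0.8]
width: 76.0
grasp_force: 0.0
```

View pics/w5.png

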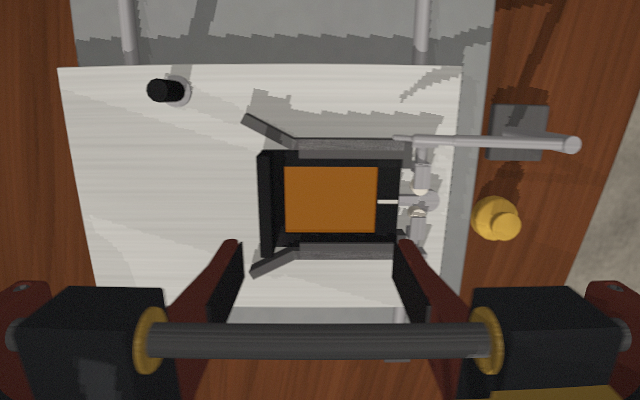

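The holder stays seated. The mark is at about (388,202), the pointer tip at about (393,138) and the knob top at about (157,90).

```bash
python3 - <<'E'
from h import *
np.set_printoptions(precision=1,suppress=True)
a=np.load("w5.npy");o=dict(ee_pos=a[:3],orientation=a[3:]);c=cam("wrist",o);Rt=R.from_rotvec(a[3:]).as_matrix()
im=cv2.imread("pics/w5.png");g=cv2.cvtColor(im,6)
m=np.zeros_like(g);m[190:212,374:404]=(g[190:212,374:404]>150);
n,l,s,ce=cv2.connectedComponentsWithStats(m);print(s[1:],ce[1:])
P={k:plane(c,[p],z)[0] for k,p,z in[("mark",(388,202),51.),("tip",(393,138),60.),("knob",(157,90.5),76.)]}
for k in P: print(k,P[k],((P[k]-a[:3])@Rt)[[1,0]])
cur=ctrl.get_obs()["ee_pos"];print(tool(P["knob"]-cur),cur)
print(g[130:147,390:402:2])
E
```

```text
[[400 197   4   5  20]
 [378 200  20   4  68]
 [399 205   5   7  30]] [[401.5 199. ]
 [388.1 201.2]
 [401.1 207.8]]
mark [719.1  35.8  51. ] [55.8 -2.6]
tip [708.8  86.8  60. ] [54.9 49.5]
knob [540.6  90.6  76. ] [-109.8   83.6]
[ 0.6 -0.7  0.6] [661.9  28.  158.7]
[[152 151 153 152 153 153]
 [151 152 151 150 153 151]
 [150 149 150 150 150 151]
 [150 150 150 153 152 151]
 [150 149 131 131 133 136]
 [152 135 112 111 111 111]
 [153 135 135 131 132 125]
 [129 136 145 147 147 145]
 [ 74 111 157 157 157 155]
 [ 53  73 133 151 155 162]
 [ 89  89 100 118 122 133]
 [ 97 103  99 102  98  98]
 [102  98  96 105 105 100]
 [101  98 103 101 105 103]
 [100  96 107 101  99 104]
 [ 98  98 101 103 102 101]
 [ 98  99 101 105 107 103]]
```

```bash
python3 -m inch '[[0.2,-0.25,0,0,0,0,-1],[0.4,-0.5,0,0,0,0,-1],[0.56,-0.72,0,0,0,0,-1],[0.56,-0.72,0.15,0,0,0,-1],[0.56,-0.72,0.4,0,0,0,-1],[0.56,-0.72,0.6,0,0,0,-1],[0.56,-0.72,0.7,0,0,0,-1],[0.56,-0.72,0.7,0,0,0,-1]]'; python3 -m inch '[[0,0,0,0,0,0,1],[0,0,0,0,0,0,1],[0,0,0,0,0,0,1],[0,0,0,0,0,0,1],[0,0,0,0,0,0,1],[0,0,0,0,0,0,1],[0,0,0,0,0,0,1],[0,0,0,0,0,0,1],[0,0,0,0,0,0,1]]'
```

```text
t: 10.02
ee_pos: [539.3, 90.9, 52.3]
orientation: [-2.01, -2.412, 0.003]
ft_force: [-0.0, -0.5, -0.1]
width: 87.9
grasp_force: 0.0
t: 11.15
ee_pos: [541.4, 91.3, 53.2]
orientation: [2.01, 2.413, 0.002]
ft_force: [4.6, 0.2, -4.1]
width: 15.5
grasp_force: 30.0
```

```bash
python3 -m inch '[[0.04,0,0,0,0,0,1],[0.1,0,0,0,0,0,1],[0.17,0,0,0,0,0,1],[0.24,0,0,0,0,0,1],[0.3,0,0,0,0,0,1],[0.335,0,0,0,0,0,1],[0.347,0,0,0,0,0,1],[0.347,0,0,0,0,0,1],[0.347,0,0,0,0,0,1]]'; python3 - <<'E'
from h import *
o=ctrl.get_obs();print(o["ee_pos"],o["ft_force"])
im=ctrl.get_image("top")[:,:,::-1];cv2.imwrite("pics/t2.png",cv2.resize(im[80:220,230:370],None,fx=4,fy=4,interpolation=2))
E
```

```text
t: 12.28
ee_pos: [532.3, 142.4, 53.2]
orientation: [2.01, 2.413, 0.002]
ft_force: [6.3, 0.6, -5.4]
width: 15.3
grasp_force: 30.0
[532.25188251 142.35341049  53.23086426] [ 6.27924219  0.60102391 -5.43852473]
```

View pics/t2.png

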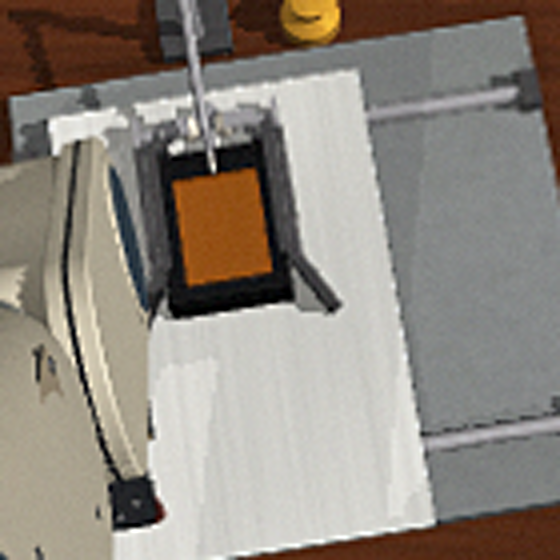

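The top view shows the pointer lying along the mark, with the holder still seated. I'll release, lift and look from straight above.

```bash
python3 -m inch '[[0,0,0,0,0,0,0.4],[0,0,0,0,0,0,0],[0,0,0,0,0,0,0],[0,0,0,0,0,0,-0.2],[0,0,-0.1,0,0,0,-0.2],[0,0,-0.35,0,0,0,-0.2],[0,0,-0.65,0,0,0,-0.2],[0,0,-0.65,0,0,0,-0.2]]'; python3 -m inch '[[-0.3,0.3,0,0,0,0,-0.2],[-0.6,0.6,0,0,0,0,-0.2],[-0.9,0.9,0,0,0,0,-0.2],[-1,1,0,0,0,0,-0.2],[-1,1,0,0,0,0,-0.2]]'
python3 - <<'E'
from h import *
o=ctrl.get_obs()
np.save("w6.npy",np.r_[o["ee_pos"],o["orientation"]])
im=ctrl.get_image("wrist")[:,:,::-1];cv2.imwrite("pics/w6.png",im)
c=cam("wrist",o);t=np.radians(10.4);p=np.array([709,87,55.]);u=proj(c,p)[0];print(u,o["qvel"].round(3))
x,y=np.clip(u.astype(int)-[50,50],0,None);print(x,y)
cv2.imwrite("pics/w6c.png",cv2.resize(im[y:y+100,x:x+120],None,fx=5,fy=5,interpolation=2))
E
```

```text
t: 13.32
ee_pos: [533.7, 143.0, 155.0]
orientation: [2.008, 2.41, 0.01]
ft_force: [0.2, 0.5, -0.4]
width: 53.0
grasp_force: 0.0
t: 13.95
ee_pos: [706.2, 20.6, 149.6]
orientation: [-2.013, -2.411, 0.001]
ft_force: [-0.0, 0.7, 0.1]
width: 53.0
grasp_force: 0.0
[339.52842487 116.90575173] [ 0.031 -0.024  0.056  0.009  0.001  0.009]
289 66
```

View pics/w6c.png

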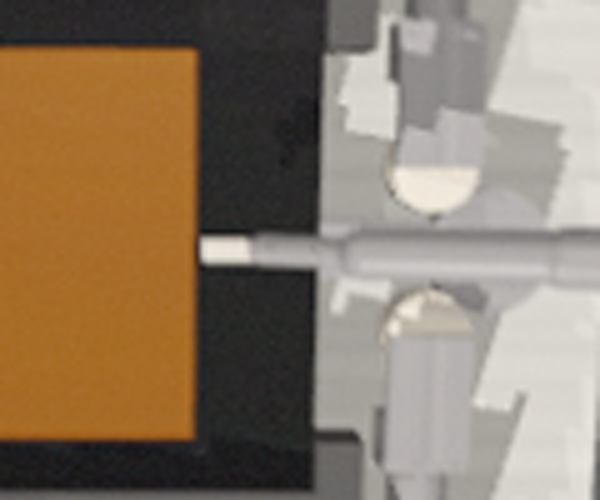

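The close view shows the pointer tip at crop (252,250), lying on the white line (rows 237–264, centre about 250).

```bash
python3 - <<'E'
from h import *
a=np.load("w6.npy");c=cam("wrist",dict(ee_pos=a[:3],orientation=a[3:]));Rt=R.from_rotvec(a[3:]).as_matrix()
f=lambda q,z:((plane(c,[(289+q[0]/5,66+q[1]/5)],z)-a[:3])@Rt)[0,[1,0]].round(2)
print(f((225,250),51.),f((252,250),60.),f((262,250),60.))
E
```

```text
[10.97 65.26] [14.34 65.69] [15.74 65.7 ]
```

```bash
python3 -m inch '[[0,0,-0.2,0,0,0,-0.2],[0,0,-0.2,0,0,0,-0.2],[0,0,-0.2,0,0,0,-0.2]]'; python3 -c "
from workcell import ctrl
print(ctrl.close_job())"
```

```text
t: 14.38
ee_pos: [704.6, 22.7, 180.2]
orientation: [-2.009, -2.414, 0.001]
ft_force: [0.3, -0.6, 0.6]
width: 52.8
grasp_force: 0.0
the job is handed in; nothing more can be done
None
```

The holder is snapped in and home against the end stops, the white line lies under the pointer tip to within about 0.5 mm, and the gripper has let go; I handed the job in at 14.4 s, with no verdict shown.

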